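# Press a report's spine strip home in the bench clamp

### The arm

A 6-joint arm with a two-finger parallel gripper is mounted at the origin on the work surface. World frame = base frame: x ahead of the robot, y to its left, z up, the work surface at z = 0. Lengths are in m, angles in rad, forces in N, time in s.
With the tool pointing down it reaches from about 0.35 to 0.975 m from the base axis. Payload 4.9 kg.
Tool frame: the origin (TCP) lies midway between the tips of the shut fingers; the grasp point (between the pads) lies 19 mm behind it; z points along the fingers, y is the line along which they close (so a half turn about z gives the same grasp; the last joint's range is limited). The gripper opens to 85 mm and grips with 20 to 120 N. Pads are 22 mm wide; open, the fingers measure 114 mm over their backs; the gripper's body (76 mm by 85 mm) begins 54 mm behind the grasp point. The pads swing forward as they close: fully open they stand 13 mm farther back than shut.
Start: joints at [-1.369, 0.053, 1.613, -0, 1.476, -0.119], TCP at [0.197, -0.593, 0.231] pointing down, gripper open.
Joint ranges: [-3.01, 3.01], [-1.01, 2.22], [0.06, 2.58], [-1.02, 4.17], [0.09, 2.62], [-3.14, 3.14]. Speed limits (rad/s): [2.57, 2.57, 3.14, 3.14, 3.14, 3.14].

### API

Orientations are given as a unit quaternion [x, y, z, w].
In Python, from bench import status, vision, arm gives the robot as it stands.
- The arm moves only by the shell command python3 -m creep 'ROWS' [FORCE]. ROWS is JSON, a list of rows, each a list of 3 entries, a list of its own where there are three numbers: the turn, a rotation vector about the tool's x, y, z in degrees, then the shift along the tool's x, y, z in mm, then the opening in per cent of the stroke, from 0 (shut) to 100 (fully open). A call has exactly 5 rows; each row is the pose to reach, as a shift and turn from the pose commanded when the call began, along the tool's axes at that moment; what a row does not reach only later rows make up. A row lasts 1/10 s, in which the tool goes at most 50 mm and 8.59 degrees, less where a joint would pass 70% of its speed; a pose out of reach is approached as far as the arm can. A call with a gripper value outside its range is refused whole. The fingers move at their own pace and stop on an object; FORCE is the grip in N (left out, the last holds). Time passes only in rows, so rows that repeat a pose let the fingers close, or fill a call up. It gives the time, the measured TCP pose, the force, the opening and the grip force at its end, in the units of the state.
- status.get_state(): the state, without advancing time (a new reading comes with each control period).
- vision.snapshot(name): name is "scene" or "top"; returns a dict with "frame" (400x640x3 uint8, red, green, blue), "fov_y" (degrees; the focal length in pixels is half the picture's height over the tangent of half this angle, whatever the lens; pixels are square), "cx", "cy" (the principal point, pixels), "world_from_camera" (4x4, takes a point from camera to world coordinates). Camera axes: x right, y up, looking along -z (the intrinsics and any distortion apply to the point x, -y, -z); pixel columns grow to the right and rows downward; lengths in m; the calibration is good to about 2 mm. A picture is of the moment at which its call begins. There is no depth.
- arm.sign_off(): hands the job in; it is judged then, once.
The state is a dict: "clock": time; "joint_pos": joint angles; "joint_velocities": joint speeds; "joint_torque": joint torques, N m; "eef_pos": TCP position; "ee_rot": TCP orientation; "wrist_force": force on the tool from outside, world axes, zero at the start; "torque": the same for the moment, N m; "finger_gap": finger opening in m; "grip_force": force on a finger pad.
Only numpy, scipy, OpenCV 4.12 (cv2) and the standard library are available. Lean on these libraries where they do the work, as an engineer would, in place of code of your own. Each camera call takes 0.05 s, during which the arm holds its last target. There are 200 camera calls.

### The job

Press the white spine strip fully home onto the blue report with the bench clamp: pump the orange trigger from above, gently, and stop as soon as the strip is seated and the trigger goes solid, so that the report is not crushed; let only the clamp push on the report. Then press the red release lever down and, keeping it down, slide the jaw all the way back, and leave the report lying in the clamp and the other things on the desk where they are.

Things in the scene. Friction and masses are not known exactly. Their poses are not given: they have to be found in the camera images.
- clamp: One-handed ratchet bar clamp fixed to the desk on a grey plate 460 x 130 x 10 mm. Origin: on the desk under the bar's middle; x runs along the toothed steel bar (34 mm wide, top 31 mm up) from the trigger end to the black fixed jaw (face at x = 190 mm, 68 mm high), z up. The report lies in front of that jaw on a plywood bed, top 38 mm up, x = 104 to 190 mm. A black carriage slides on the bar.
- tower_front (a point): On the upright front face (towards the report, clamp's +x) of the carriage's black tower, 95 mm above the desk, 10 mm below the tower's top; at clamp x = -65 mm + carriage. The tower is 52 mm across and 34 mm long. With the release lever held down, pushing this face to the clamp's -x slides the carriage back.
- carriage (a joint): How far the carriage with the moving jaw has advanced towards the fixed jaw, m; 0 = fully back at its stop, 0.09 = far end. Slides with about 3 N. A holding pawl on 8 mm teeth stops it from going back (up to 8 mm slack) unless the release lever is held down.
- trigger (a joint): Angle of the orange trigger, rad: 0 = up (sprung), 0.42 = down at its stop. The first 0.1 to 0.3 rad is idle (about 3 N at the pad), then it drives the carriage forward, 50 mm per rad. A press of 27 mm or more at the pad, then full let-up, advances the jaw one 8 mm tooth (the first press up to 14 mm). Driving takes about 5 N plus 0.6 of the jaw's force, more if the finger rubs.
- trigger_top (a point): Where to press the trigger: on the upper face, near the rear end of the orange bar (105 x 32 x 8 mm, from the tower towards the clamp's -x, rising 0.15 rad rearwards at rest). 108 mm above the desk at rest, 92 mm behind tower_front, 80 mm behind the hinge. Pressed down it moves 33 mm to its stop, and it travels along with the carriage.
- release (a joint): Angle of the red release lever, rad. 0 to 0.15 = let go (its pawl rides on the teeth), 0.35 = down at its stop; from 0.25 the jaw is free to slide back. A spring lifts it: 2 to 5 N at the pad, up to 10 N more while the jaw is under load.
- release_top (a point): Middle of the upper face of the red release lever's pad (44 x 36 mm), 26 mm in front of tower_front, 83 mm above the desk at rest; goes about 10 mm down when pressed. The moving jaw, top 64 mm above the desk, begins 55 mm in front of tower_front.
- jaw_pad: Orange pad, 84 x 26 mm, 36 to 62 mm above the desk, on the moving jaw; its face is 75 mm in front of tower_front. It gives up to 4 mm on a stiff spring, 25 N per mm. More than 35 N from it crushes the report. Its origin lies at desk height below tower_front; x as the clamp's.
- report: Blue report 105 (its x) x 148 (its y) x 22 mm, loose, 0.2 to 0.5 kg, lying flat on the clamp's bed with a gap of a few mm to the fixed jaw and a little askew; the jaw first pushes it up to the fixed jaw. Origin: centre of the underside.
- spine (a joint): How far the white spine strip (U-strip 150 x 28 mm on the report's edge that faces the moving jaw) has been pushed onto the report, m: 0 to 0.003 at the start, 0.012 = fully home at its stop. Slides stiffly, with about 10 N, and stays where it is left.
- spine_face (a point): Middle of the outer face of the white spine strip, which the jaw pad pushes on.
- tumbler_a_mid (a point): Dark vacuum tumbler, 70 mm across, 205 mm tall, loose; its centre, 100 mm up. Leave it.
- tumbler_b_mid (a point): A second, equal tumbler. Leave it.
- gift_box_mid (a point): White carton 100 x 75 x 50 mm with a black band printed on top, loose; its centre. Leave it.
- stapler_mid (a point): Blue and black stapler 35 x 140 x 52 mm, loose; its centre. Leave it.
Mind the look-alikes: they are no part of the job. Several things have the shape of the report; the one meant has the colours described above.

How it is judged:
On the way, in this order (a step that is already met when the one before it is completed fails the run):
1. the strip is seated on the report by pressing the trigger (value of joint spine above 0.0105 m and value of joint trigger above 0.1 rad and contact force between the fingers and clamp above 1 N), for 0.04 s.
2. the jaw is slid back with the release lever pressed (value of joint carriage below 0.03 m and value of joint release above 0.2 rad and contact force between the fingers and clamp above 0.5 N), for 0.04 s.
At the end, for the whole second after the job is handed in: The spine strip is home within 1.5 mm, the jaw is back within 6 mm of its rear stop, trigger and release lever are let go, and the report lies flat and still on the clamp's bed, within 30 mm of the bar's middle (value of joint spine above 0.0105 m and value of joint carriage below 0.006 m and value of joint trigger below 0.06 rad and value of joint release below 0.2 rad and linear speed of report below 0.02 m/s and angle between report's own z axis and vertical below 0.05 rad and z of report in the frame of clamp between 0.034 and 0.042 m and y of report in the frame of clamp between -0.03 and 0.03 m); the robot touches nothing.
It fails at once if the jaw pad presses with more than 35 N (contact force between jaw_pad and report above 35 N).
It fails at once if the robot bears on the clamp with more than 35 N (contact force between any of the arm, the fingers and clamp above 35 N).
It fails at once if the robot touches the report or its strip (contact force between any of the arm, the fingers and report above 1 N).
It fails at once if a tumbler, the carton or the stapler is shifted by more than 20 mm (distance of any of tumbler_a_mid, tumbler_b_mid, gift_box_mid, stapler_mid from where it was at the start of the episode above 0.02 m).
It also fails if it takes over 64 s, if anything falls off the work surface, if the arm or the gripper's body presses on something with over 40 N, if the wrist force passes 120 N, or if a joint passes its speed limit or range.

## Working session

There is one attempt and no reset: what is moved stays moved. The work goes in short steps, Python scripts to look and compute and a shell command to move; the robot and the scene stay as the last step left them, time stands still between calls to the robot, and variables do not carry over. Pictures are saved under pics/ and viewed, at most 10 in all, crops included, and the job is handed in when it is done.

```bash
ls; mkdir -p pics; cat > h.py <<'E'
import numpy as np, cv2
from bench import status, vision
def snap(name,png=None):
    s=vision.snapshot(name)
    if png: cv2.imwrite('pics/'+png,cv2.cvtColor(s['frame'],cv2.COLOR_RGB2BGR))
    return s
def ray(s,u,v):
    f=200/np.tan(np.radians(s['fov_y'])/2)
    d=np.array([(u-s['cx'])/f,-(v-s['cy'])/f,-1.])
    T=np.array(s['world_from_camera']); return T[:3,3],T[:3,:3]@d
def onplane(s,u,v,z):
    o,d=ray(s,u,v); return o+d*(z-o[2])/d[2]
def proj(s,p):
    f=200/np.tan(np.radians(s['fov_y'])/2)
    T=np.array(s['world_from_camera']); c=T[:3,:3].T@(np.array(p)-T[:3,3])
    return s['cx']+f*c[0]/-c[2], s['cy']-f*c[1]/-c[2]
E
python3 - <<'E'
from h import *
for n in('scene','top'):
    s=snap(n,n+'.png'); print({k:v for k,v in s.items() if k!='frame'})
print(status.get_state())
E
```

```text
pics
{'fov_y': 46.319863610928856, 'cx': 313.3223399352151, 'cy': 199.27160828335812, 'world_from_camera': array([[-0.81662226, -0.47308384,  0.3306354 ,  0.95409544],
       [ 0.57716104, -0.67294602,  0.46263245,  0.57222467],
       [ 0.00363584,  0.56862583,  0.82258826,  1.11298635],
       [ 0.        ,  0.        ,  0.        ,  1.        ]])}
{'fov_y': 44.16006179299938, 'cx': 312.3383411875418, 'cy': 193.8744359703618, 'world_from_camera': array([[ 0.05171509,  0.97529019, -0.21478967,  0.20607523],
       [-0.99863598,  0.05205234, -0.00408968,  0.0037102 ],
       [ 0.00719168,  0.21470819,  0.97665177,  1.65894611],
       [ 0.        ,  0.        ,  0.        ,  1.        ]])}
{'clock': 0.1, 'joint_pos': array([-1.36901823e+00,  5.33085025e-02,  1.61414961e+00,  4.24408790e-06,
        1.47600001e+00, -1.19009670e-01]), 'joint_velocities': array([-0.00018539, -0.00115641, -0.00249738,  0.00081913, -0.00083064,
        0.00057689]), 'joint_torque': array([ 6.17599635e-04, -3.94908607e+01, -3.71361673e+01, -1.18907706e-04,
        3.94296556e-03,  5.03104076e-06]), 'eef_pos': array([ 0.19695408, -0.59256557,  0.23017924]), 'ee_rot': array([ 9.87164057e-01,  1.59706775e-01, -3.64789690e-05, -9.32023844e-04]), 'wrist_force': array([ 0.06587028, -0.3962128 ,  0.37590748]), 'torque': array([-0.00800708,  0.04245739, -0.0228111 ]), 'grip_force': 0.0, 'finger_gap': 0.08525352237120018}
```

View pics/scene.png

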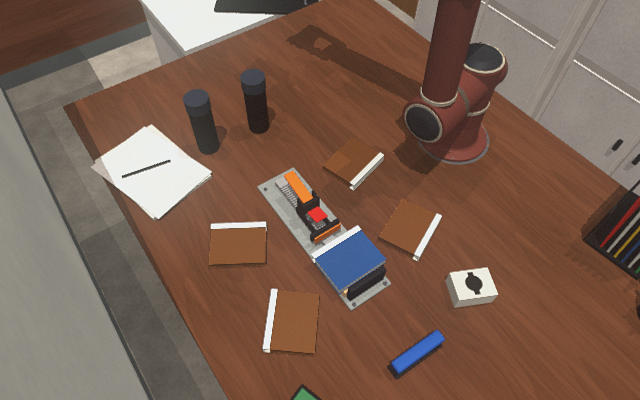

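View pics/top.png

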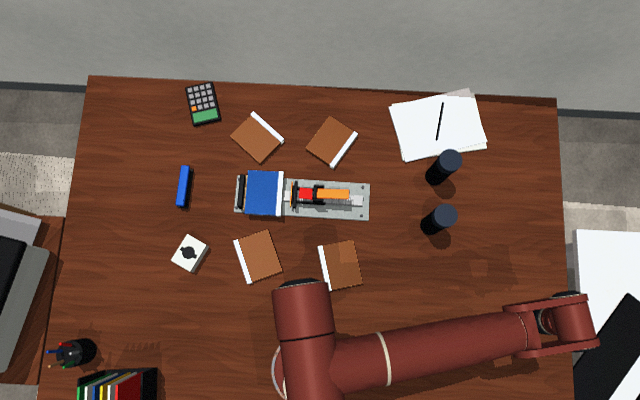

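The scene view shows the blue report in the clamp at (350,260), the trigger at (298,188) and the red lever at (317,214). In the top view they are at (264,193), (334,194) and (306,194). Candidates in the top view are the blue report (264,193) and the brown reports (257,138), (332,142), (258,257) and (341,265). The blue stapler (184,187) could also be confused with it. I choose the blue report at (264,193).

```bash
cat > m.py <<'E'
from h import *
def masks(s):
    h=cv2.cvtColor(s['frame'],cv2.COLOR_RGB2HSV); H,S,V=cv2.split(h)
    return dict(orange=(H>=9)&(H<=17)&(S>200)&(V>190), red=((H<=4)|(H>176))&(S>190)&(V>150), blue=(H>100)&(H<125)&(S>120)&(V>80),
      plate=(S<40)&(V>110)&(V<225), white=(S<40)&(V>215))
def blobs(m,box,amin=20):
    k=np.zeros(m.shape,np.uint8); x0,y0,x1,y1=box; k[y0:y1,x0:x1]=m[y0:y1,x0:x1]
    cs,_=cv2.findContours(k,cv2.RETR_EXTERNAL,cv2.CHAIN_APPROX_NONE)
    return [c for c in cs if cv2.contourArea(c)>=amin]
E
python3 - <<'E'
from m import *
for n,box in(('top',(225,165,380,225)),('scene',(250,160,400,315))):
    s=snap(n); M=masks(s)
    for k in M:
        for c in blobs(M[k],box):
            r=cv2.minAreaRect(c); z={'plate':.01,'orange':.105,'red':.083,'blue':.06,'white':.05}[k]
            print(n,k,cv2.contourArea(c),np.round(r[0],1),[np.round(onplane(s,*p,z)[:2],3).tolist() for p in cv2.boxPoints(r)])
    x0,y0,x1,y1=box
    a=cv2.resize(s['frame'][y0:y1,x0:x1],None,fx=4 if n=='top' else 3.5,fy=4 if n=='top' else 3.5,interpolation=cv2.INTER_CUBIC)
    cv2.imwrite(f'pics/c_{n}.png',a[:,:,::-1])
E
```

```text
top red 112.0 [305.  193.5] [[0.57, 0.055], [0.572, 0.016], [0.535, 0.014], [0.533, 0.053]]
top blue 1262.0 [260.9 192.2] [[0.481, 0.232], [0.632, 0.233], [0.629, 0.13], [0.478, 0.131]]
top plate 1697.0 [326.1 199.1] [[0.491, 0.11], [0.62, 0.11], [0.616, -0.187], [0.487, -0.182]]
top plate 62.5 [236.5 193.6] [[0.619, 0.291], [0.622, 0.267], [0.493, 0.249], [0.491, 0.272]]
top white 28.5 [356. 200.] [[0.56, -0.119], [0.561, -0.152], [0.534, -0.153], [0.532, -0.12]]
top white 30.0 [286.5 195. ] [[0.565, 0.106], [0.566, 0.089], [0.538, 0.087], [0.537, 0.104]]
top white 158.0 [279.2 193. ] [[0.482, 0.129], [0.634, 0.129], [0.633, 0.113], [0.482, 0.114]]
scene orange 70.0 [294.1 181.6] [[0.569, -0.105], [0.541, -0.109], [0.547, -0.039], [0.574, -0.036]]
scene red 141.5 [317. 214.] [[0.577, 0.019], [0.545, 0.01], [0.542, 0.055], [0.573, 0.063]]
scene blue 2040.0 [350.3 258.7] [[0.632, 0.131], [0.472, 0.127], [0.487, 0.233], [0.64, 0.232]]
scene plate 386.5 [366.4 293.3] [[0.626, 0.226], [0.492, 0.256], [0.509, 0.302], [0.64, 0.272]]
scene plate 104.5 [325.5 210.5] [[0.514, -0.035], [0.493, -0.038], [0.496, 0.04], [0.517, 0.043]]
scene plate 1744.5 [305.8 207.3] [[0.633, -0.176], [0.447, -0.217], [0.46, 0.094], [0.627, 0.115]]
scene plate 109.0 [365.7 173.8] [[0.4, -0.024], [0.255, -0.061], [0.256, -0.044], [0.4, -0.008]]
scene white 129.5 [272.3 301.5] [[0.806, 0.181], [0.764, 0.131], [0.753, 0.141], [0.795, 0.191]]
scene white 258.5 [335.7 241.4] [[0.629, 0.109], [0.478, 0.109], [0.481, 0.125], [0.631, 0.124]]
scene white 57.5 [257.5 224. ] [[0.708, -0.063], [0.675, -0.04], [0.682, -0.029], [0.714, -0.052]]
scene white 139.0 [364. 171.] [[0.407, -0.014], [0.29, -0.045], [0.291, -0.031], [0.407, -0.001]]
```

View pics/c_top.png

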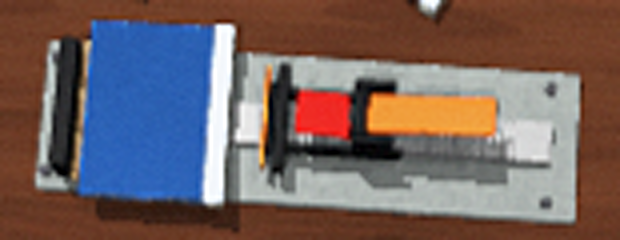

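View pics/c_scene.png

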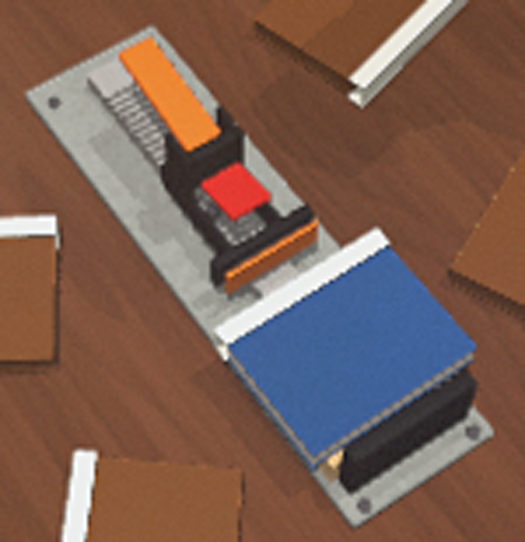

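The crops confirm the choice. In the top crop, the blue report with the white strip lies at px (264,193), the jaw pad at px (291,194), the red lever at (306,194) and the trigger at (317–349,194). The gap between jaw pad and strip is about 25 mm. Next I rise, shut the fingers, and refine the positions.

```bash
cat > go.py <<'E'
import sys; from h import *
from scipy.spatial.transform import Rotation as R
def go(p,yaw_deg):
    st=status.get_state(); r=R.from_quat(st['ee_rot']); t=R.from_euler('z',yaw_deg,degrees=True)*R.from_euler('x',180,degrees=True)
    print('t',round(st['clock'],2),'pos',np.round(st['eef_pos']*1000,1),'F',np.round(st['wrist_force'],1),'turn',np.round((r.inv()*t).as_rotvec(degrees=True),1),'shift',np.round(r.inv().apply(np.array(p)-st['eef_pos'])*1000,1))
if __name__=='__main__': go([float(a) for a in sys.argv[1:4]],float(sys.argv[4]))
E
python3 -m creep '[[[0,0,-8],[0,0,-30],0],[[0,0,-16],[0,0,-60],0],[[0,0,-16],[0,0,-90],0],[[0,0,-16],[0,0,-110],0],[[0,0,-16],[0,0,-110],0]]'
python3 - <<'E'
from m import *
S={}
for n,box in(('top',(225,165,380,225)),('scene',(250,160,400,315))):
    s=S[n]=snap(n); H=cv2.cvtColor(s['frame'],cv2.COLOR_RGB2HSV)
    m=(H[...,0]>=8)&(H[...,0]<=20)&(H[...,1]>170)&(H[...,2]>150)
    for c in blobs(m,box,8):
        r=cv2.minAreaRect(c); print(n,'orange',cv2.contourArea(c),[np.round(onplane(s,*p,.108 if r[0][1]<250 else .05),3).tolist()[:2] for p in cv2.boxPoints(r)],r[0])
    for u,v in([(429,220),(443,167),(438,160),(433,212)] if n=='top' else [(253,75),(197,98)]): print('tumbler',np.round(onplane(s,u,v,.2),3))
E
python3 go.py .555 -.082 .33 89.1
```

```text
clock: 0.7
eef_pos: [0.1974, -0.5944, 0.3456]
ee_rot: [0.955, 0.296, -0.0, 0.003]
wrist_force: [-0.6, 0.4, 0.1]
finger_gap: 0.0125
grip_force: 0.0
top orange 250.5 [[0.567, -0.004], [0.573, -0.104], [0.54, -0.105], [0.534, -0.005]] (332.5, 193.0)
tumbler [ 0.465 -0.344  0.2  ]
tumbler [ 0.633 -0.387  0.2  ]
tumbler [ 0.654 -0.371  0.2  ]
tumbler [ 0.49  -0.356  0.2  ]
scene orange 25.0 [[0.615, 0.102], [0.537, 0.103], [0.538, 0.108], [0.616, 0.107]] (327.3606872558594, 230.76416015625)
scene orange 330.0 [[0.574, -0.103], [0.541, -0.109], [0.547, 0.0], [0.578, 0.004]] (297.7226257324219, 186.45082092285156)
tumbler [ 0.477 -0.401  0.2  ]
tumbler [ 0.654 -0.408  0.2  ]
t 0.8 pos [ 197.1 -593.   340.7] F [-0.3  1.  -0.3] turn [ -0.   -0.  -54.7] shift [ 584.  -219.6   10.8]
```

```bash
python3 -m creep '[[[0,0,-7],[37,-14,0],0],[[0,0,-14],[75,-28,0],0],[[0,0,-21],[117,-44,0],0],[[0,0,-28],[159,-60,0],0],[[0,0,-28],[200,-75,0],0]]'; python3 go.py .555 -.082 .33 89.1
```

```text
clock: 1.3
eef_pos: [0.3201, -0.416, 0.3383]
ee_rot: [0.855, 0.519, 0.0, -0.002]
wrist_force: [0.7, 0.1, 0.4]
finger_gap: 0.0002
grip_force: 0.0
t 1.3 pos [ 320.1 -416.   338.3] F [0.7 0.1 0.4] turn [ -0.2  -0.2 -26.6] shift [404.8  54.    9.1]
```

```bash
python3 -m creep '[[[0,0,-7],[42,6,0],0],[[0,0,-14],[84,12,0],0],[[0,0,-21],[126,18,0],0],[[0,0,-26.6],[168,24,0],0],[[0,0,-26.6],[210,30,0],0]]'; python3 go.py .555 -.082 .20 89.1
```

```text
clock: 1.8
eef_pos: [0.4438, -0.2441, 0.3385]
ee_rot: [0.713, 0.701, -0.0, -0.002]
wrist_force: [0.3, -0.3, 0.6]
finger_gap: -0.0001
grip_force: 0.0
t 1.8 pos [ 443.8 -244.1  338.5] F [ 0.3 -0.3  0.6] turn [-0.2 -0.1 -0. ] shift [163.6 108.9 138.5]
```

```bash
python3 -m creep '[[[0,0,0],[40,27,0],0],[[0,0,0],[80,54,10],0],[[0,0,0],[120,81,40],0],[[0,0,0],[150,100,80],0],[[0,0,0],[152,101,120],0]]'; python3 -m creep '[[[0,0,0],[0,0,20],0],[[0,0,0],[0,0,40],0],[[0,0,0],[0,0,50],0],[[0,0,0],[0,0,50],0],[[0,0,0],[0,0,50],0]]';python3 go.py .555 -.082 .108 89.1
python3 - <<'E'
from m import *
s=snap('scene'); a=cv2.resize(s['frame'][130:290,230:400],None,fx=3.5,fy=3.5,interpolation=cv2.INTER_CUBIC)
cv2.imwrite('pics/a1.png',a[:,:,::-1])
E
```

```text
clock: 2.3
eef_pos: [0.5487, -0.093, 0.2195]
ee_rot: [0.712, 0.702, 0.001, 0.0]
wrist_force: [0.3, -0.4, 0.3]
finger_gap: 0.0
grip_force: 0.0
clock: 2.8
eef_pos: [0.5473, -0.096, 0.1713]
ee_rot: [0.713, 0.701, -0.0, -0.0]
wrist_force: [-0.7, 0.7, 0.6]
finger_gap: -0.0003
grip_force: 0.0
t 2.8 pos [547.3 -96.  171.3] F [-0.7  0.7  0.6] turn [-0.  -0.  -0.1] shift [14.1  7.4 63.3]
```

View pics/a1.png

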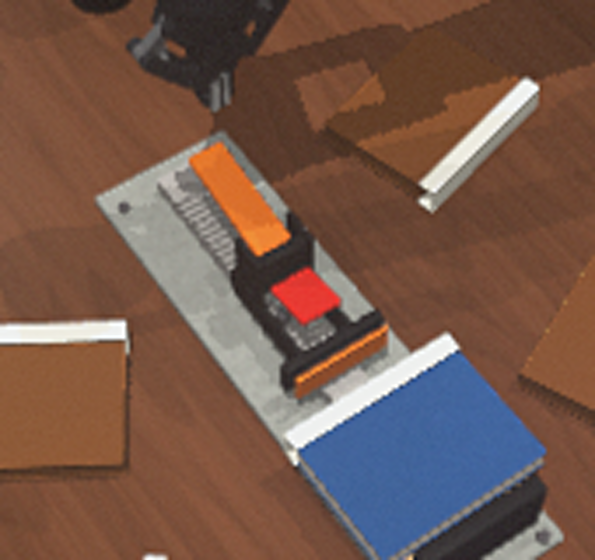

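The crop shows the shut fingertips at scene px (291,158), above and slightly behind the trigger, and the path is clear. I move over the pad next.

```bash
python3 -m creep '[[[0,0,0],[14,7,20],0],[[0,0,0],[14,7,40],0],[[0,0,0],[14,7,50],0],[[0,0,0],[14,7,50],0],[[0,0,0],[14,7,50],0]]'; python3 -m creep '[[[0,0,0],[0,0,3],0],[[0,0,0],[0,0,6],0],[[0,0,0],[0,0,9],0],[[0,0,0],[0,0,12],0],[[0,0,0],[0,0,15],0]]';python3 go.py .555 -.082 .108 89.1
python3 - <<'E'
from m import *
print(proj(snap('scene'),[.547,-.096,.171]))
E
```

```text
clock: 3.35
eef_pos: [0.5552, -0.0825, 0.1224]
ee_rot: [0.714, 0.701, 0.0, 0.001]
wrist_force: [0.4, 0.3, 1.3]
finger_gap: 0.0001
grip_force: 0.0
clock: 3.85
eef_pos: [0.5548, -0.0823, 0.1063]
ee_rot: [0.713, 0.701, -0.0, 0.0]
wrist_force: [-0.7, -0.3, 2.3]
finger_gap: 0.0
grip_force: 0.6
t 3.85 pos [554.8 -82.3 106.3] F [-0.7 -0.3  2.3] turn [ 0.   0.  -0.1] shift [ 0.3  0.2 -1.7]
(np.float64(291.58581925267345), np.float64(158.3607907647339))
```

```bash
python3 -m creep '[[[0,0,0],[0,0,2],0],[[0,0,0],[0,0,4],0],[[0,0,0],[0,0,6],0],[[0,0,0],[0,0,8],0],[[0,0,0],[0,0,10],0]]';python3 -m creep '[[[0,0,0],[0,0,2],0],[[0,0,0],[0,0,4],0],[[0,0,0],[0,0,6],0],[[0,0,0],[0,0,6],0],[[0,0,0],[0,0,6],0]]'
```

```text
clock: 4.4
eef_pos: [0.5548, -0.0822, 0.0963]
ee_rot: [0.713, 0.701, 0.0, 0.0]
wrist_force: [-0.7, -1.5, 1.0]
finger_gap: 0.0001
grip_force: 0.6
clock: 4.9
eef_pos: [0.5545, -0.0819, 0.0901]
ee_rot: [0.713, 0.701, 0.0, -0.0]
wrist_force: [0.8, -0.4, 0.7]
finger_gap: -0.0001
grip_force: 0.4
```

```bash
python3 -m creep '[[[0,0,0],[1,0,2],0],[[0,0,0],[2,0,4],0],[[0,0,0],[4,0,6],0],[[0,0,0],[5,0,8],0],[[0,0,0],[6,0,10],0]]'; python3 - <<'E'
from m import *
s=snap('top');m=masks(s)
print([np.round(onplane(s,*cv2.minAreaRect(c)[0],.083),4) for c in blobs(m['red'],(225,165,380,225))])
E
```

```text
clock: 5.4
eef_pos: [0.555, -0.0757, 0.0806]
ee_rot: [0.713, 0.701, 0.0, -0.0]
wrist_force: [-0.9, 0.4, 5.0]
finger_gap: 0.0001
grip_force: 2.4
[array([0.554, 0.041, 0.083])]
```

```bash
python3 -m creep '[[[0,0,0],[1,0,1.5],0],[[0,0,0],[2,0,3],0],[[0,0,0],[2,0,3],0],[[0,0,0],[2,0,3],0],[[0,0,0],[2,0,3],0]]';python3 -m creep '[[[0,0,0],[0,0,-10],0],[[0,0,0],[0,0,-20],0],[[0,0,0],[0,0,-34],0],[[0,0,0],[0,0,-34],0],[[0,0,0],[0,0,-34],0]]'; python3 - <<'E'
from m import *
s=snap('top');m=masks(s)
print([np.round(onplane(s,*cv2.minAreaRect(c)[0],.083),4) for c in blobs(m['red'],(225,165,380,225))])
E
```

```text
clock: 5.95
eef_pos: [0.555, -0.0731, 0.0776]
ee_rot: [0.713, 0.701, 0.001, -0.0]
wrist_force: [-1.0, 1.8, 5.0]
finger_gap: -0.0001
grip_force: 2.2
clock: 6.45
eef_pos: [0.5552, -0.0741, 0.1121]
ee_rot: [0.713, 0.701, 0.0, 0.001]
wrist_force: [-0.3, 0.8, 0.4]
finger_gap: -0.0
grip_force: 0.0
[array([0.5539, 0.0426, 0.083 ])]
```

```bash
python3 -m creep '[[[0,0,0],[0,0,6],0],[[0,0,0],[0,0,12],0],[[0,0,0],[0,0,16],0],[[0,0,0],[0,0,20],0],[[0,0,0],[1,0,23],0]]'; python3 -m creep '[[[0,0,0],[1,0,3],0],[[0,0,0],[3,0,6],0],[[0,0,0],[5,0,9],0],[[0,0,0],[6.5,0,11.5],0],[[0,0,0],[7,0,12],0]]';python3 -m creep '[[[0,0,0],[0,0,0],0],[[0,0,0],[0,0,-10],0],[[0,0,0],[0,0,-22],0],[[0,0,0],[0,0,-35],0],[[0,0,0],[0,0,-35],0]]'; python3 - <<'E'
from m import *
s=snap('top');m=masks(s)
print([np.round(onplane(s,*cv2.minAreaRect(c)[0],.083),4) for c in blobs(m['red'],(225,165,380,225))])
E
```

```text
clock: 7.0
eef_pos: [0.5546, -0.0732, 0.0879]
ee_rot: [0.713, 0.701, -0.0, -0.0]
wrist_force: [-1.4, -0.9, 4.2]
finger_gap: 0.0001
grip_force: 2.1
clock: 7.5
eef_pos: [0.5549, -0.0649, 0.0767]
ee_rot: [0.713, 0.701, 0.001, -0.001]
wrist_force: [-2.5, 1.7, 6.3]
finger_gap: -0.0003
grip_force: 2.7
clock: 8.0
eef_pos: [0.5568, -0.0665, 0.1144]
ee_rot: [0.713, 0.701, 0.001, 0.002]
wrist_force: [0.9, 0.7, 0.3]
finger_gap: -0.0002
grip_force: 0.0
[array([0.5551, 0.0509, 0.083 ])]
```

```bash
python3 -m creep '[[[0,0,0],[0,-1,8],0],[[0,0,0],[0,-1,14],0],[[0,0,0],[0,-1,18],0],[[0,0,0],[0,-1,22],0],[[0,0,0],[1,-1,25],0]]'; python3 -m creep '[[[0,0,0],[1,0,2],0],[[0,0,0],[3,0,5],0],[[0,0,0],[5,0,8],0],[[0,0,0],[6.5,0,11],0],[[0,0,0],[7,0,12],0]]';python3 -m creep '[[[0,0,0],[0,0,0],0],[[0,0,0],[0,0,-10],0],[[0,0,0],[0,0,-22],0],[[0,0,0],[0,0,-35],0],[[0,0,0],[0,0,-35],0]]'; python3 - <<'E'
from m import *
s=snap('top');m=masks(s)
print([np.round(onplane(s,*cv2.minAreaRect(c)[0],.083),4) for c in blobs(m['red'],(225,165,380,225))])
c=blobs(m['blue'],(225,165,380,225)); r=cv2.minAreaRect(c[0]); print([np.round(onplane(s,*p,.06)[:2],4) for p in cv2.boxPoints(r)])
a=cv2.resize(s['frame'][160:230,225:380],None,fx=5,fy=5,interpolation=cv2.INTER_CUBIC)
cv2.imwrite('pics/a2.png',a[:,:,::-1])
E
```

```text
clock: 8.55
eef_pos: [0.5536, -0.0647, 0.086]
ee_rot: [0.713, 0.701, -0.0, -0.001]
wrist_force: [-2.5, 2.3, 6.3]
finger_gap: 0.0003
grip_force: 3.0
clock: 9.05
eef_pos: [0.5542, -0.0572, 0.0755]
ee_rot: [0.713, 0.701, 0.0, -0.001]
wrist_force: [-6.0, 3.7, 12.5]
finger_gap: -0.0003
grip_force: 5.7
clock: 9.55
eef_pos: [0.5557, -0.0585, 0.1121]
ee_rot: [0.713, 0.701, 0.001, 0.002]
wrist_force: [0.5, 0.4, 0.4]
finger_gap: 0.0003
grip_force: 0.0
[array([0.5545, 0.0585, 0.083 ])]
[array([0.4807, 0.2318]), array([0.6311, 0.2335]), array([0.629 , 0.1302]), array([0.4788, 0.1305])]
```

View pics/a2.png

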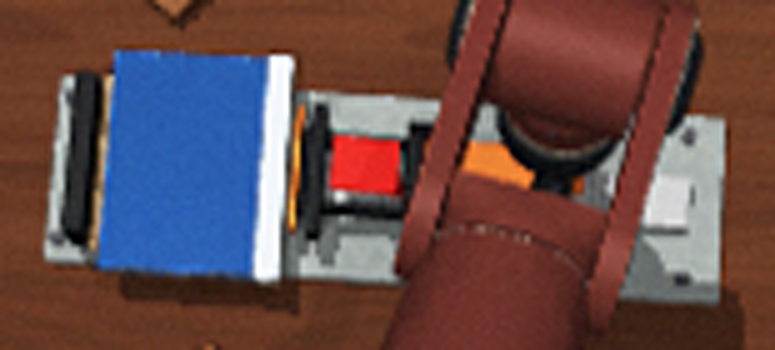

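The crop shows the jaw pad at (298,165), just short of the white strip at (275,165). The report sits a few mm off the black jaw and slightly askew. From here I press slowly and watch the force.

```bash
python3 -m creep '[[[0,0,0],[0,0,6],0],[[0,0,0],[0,0,12],0],[[0,0,0],[0,0,16],0],[[0,0,0],[0,0,20],0],[[0,0,0],[1,0,23],0]]'; python3 -m creep '[[[0,0,0],[1,0,1],0],[[0,0,0],[1,0,2],0],[[0,0,0],[2,0,3],0],[[0,0,0],[2,0,4],0],[[0,0,0],[3,0,5],0]]'
```

```text
clock: 10.1
eef_pos: [0.5538, -0.0571, 0.0858]
ee_rot: [0.713, 0.701, -0.0, -0.0]
wrist_force: [-0.8, -0.5, 4.1]
finger_gap: -0.0003
grip_force: 2.5
clock: 10.6
eef_pos: [0.554, -0.0538, 0.0815]
ee_rot: [0.713, 0.701, 0.0, -0.0]
wrist_force: [-2.6, 0.4, 5.3]
finger_gap: 0.0001
grip_force: 2.6
```

```bash
python3 -m creep '[[[0,0,0],[1,0,1],0],[[0,0,0],[1,0,2],0],[[0,0,0],[2,0,3],0],[[0,0,0],[2,0,3],0],[[0,0,0],[2,0,3],0]]'
```

```text
clock: 11.1
eef_pos: [0.5541, -0.0516, 0.0787]
ee_rot: [0.713, 0.701, 0.0, -0.0]
wrist_force: [-2.8, 0.8, 6.9]
finger_gap: 0.0001
grip_force: 2.9
```

Another small push to click the tooth, then let up.

```bash
python3 -m creep '[[[0,0,0],[0.5,0,0.5],0],[[0,0,0],[1,0,1],0],[[0,0,0],[1,0,1.5],0],[[0,0,0],[1,0,1.5],0],[[0,0,0],[1,0,1.5],0]]'; python3 -m creep '[[[0,0,0],[0,0,-10],0],[[0,0,0],[0,0,-20],0],[[0,0,0],[0,0,-35],0],[[0,0,0],[0,0,-35],0],[[0,0,0],[0,0,-35],0]]'; cat > see.py <<'E'
from m import *
s=snap('top');m=masks(s)
print([np.round(onplane(s,*cv2.minAreaRect(c)[0],.083),4) for c in blobs(m['red'],(225,165,380,225))])
c=blobs(m['blue'],(225,165,380,225)); r=cv2.minAreaRect(c[0]); print('blue',[np.round(onplane(s,*p,.06)[:2],4).tolist() for p in cv2.boxPoints(r)])
c=max(blobs(m['white'],(225,165,292,225)),key=cv2.contourArea); r=cv2.minAreaRect(c); print('white',[np.round(onplane(s,*p,.062)[:2],4).tolist() for p in cv2.boxPoints(r)])
# mean widths along columns (subpixel-ish): area / length
for k,b in(('blue',(225,165,300,225)),('white',(225,165,292,225))):
    c=max(blobs(m[k],b),key=cv2.contourArea); print(k,cv2.contourArea(c),cv2.minAreaRect(c)[1])
E
python3 see.py
```

```text
clock: 11.6
eef_pos: [0.5541, -0.0506, 0.0773]
ee_rot: [0.713, 0.701, 0.0, -0.001]
wrist_force: [-3.4, 0.9, 6.9]
finger_gap: -0.0
grip_force: 3.2
clock: 12.1
eef_pos: [0.5547, -0.0511, 0.1127]
ee_rot: [0.713, 0.701, 0.001, 0.001]
wrist_force: [-0.0, -0.1, -1.1]
finger_gap: -0.0
grip_force: 0.0
[array([0.554 , 0.0659, 0.083 ])]
blue [[0.4815, 0.2335], [0.6322, 0.2334], [0.6289, 0.1309], [0.4783, 0.1329]]
white [[0.4798, 0.1302], [0.6306, 0.1286], [0.6301, 0.1132], [0.4794, 0.1151]]
blue 1269.0 (30.560739517211914, 44.34628677368164)
white 160.0 (4.58535099029541, 44.418094635009766)
```

```bash
python3 -m creep '[[[0,0,0],[0,0,6],0],[[0,0,0],[0,0,12],0],[[0,0,0],[0,0,16],0],[[0,0,0],[0,0,20],0],[[0,0,0],[1,0,23],0]]'; python3 -m creep '[[[0,0,0],[0.5,0,0.5],0],[[0,0,0],[1,0,1],0],[[0,0,0],[1,0,2],0],[[0,0,0],[1.5,0,2.5],0],[[0,0,0],[2,0,3],0]]'
```

```text
clock: 12.65
eef_pos: [0.5541, -0.0504, 0.0886]
ee_rot: [0.713, 0.701, -0.001, -0.0]
wrist_force: [-2.7, -1.7, 5.6]
finger_gap: 0.0003
grip_force: 2.7
clock: 13.15
eef_pos: [0.5543, -0.0482, 0.086]
ee_rot: [0.713, 0.701, -0.0, 0.0]
wrist_force: [-2.6, -3.0, 4.8]
finger_gap: 0.0
grip_force: 2.5
```

```bash
python3 -m creep '[[[0,0,0],[0.5,0,0.5],0],[[0,0,0],[1,0,1],0],[[0,0,0],[1,0,2],0],[[0,0,0],[1.5,0,2.5],0],[[0,0,0],[2,0,3],0]]'
```

```text
clock: 13.65
eef_pos: [0.5543, -0.0458, 0.0829]
ee_rot: [0.713, 0.701, 0.0, -0.0]
wrist_force: [-2.6, -1.7, 5.2]
finger_gap: -0.0002
grip_force: 2.8
```

```bash
python3 -m creep '[[[0,0,0],[0.5,0,0.5],0],[[0,0,0],[1,0,1],0],[[0,0,0],[1,0,1.5],0],[[0,0,0],[1.5,0,2],0],[[0,0,0],[2,0,2.5],0]]'; python3 see.py
```

```text
clock: 14.15
eef_pos: [0.5543, -0.0438, 0.0804]
ee_rot: [0.713, 0.701, 0.0, -0.0]
wrist_force: [-2.8, -1.6, 4.6]
finger_gap: 0.0003
grip_force: 2.7
[array([0.5547, 0.0731, 0.083 ])]
blue [[0.4814, 0.2403], [0.6327, 0.2404], [0.6294, 0.1373], [0.4783, 0.1392]]
white [[0.4798, 0.1365], [0.6302, 0.1346], [0.6297, 0.1193], [0.4793, 0.1215]]
blue 1271.5 (30.726831436157227, 44.51237869262695)
white 155.5 (4.567501544952393, 44.34628677368164)
```

```bash
python3 -m creep '[[[0,0,0],[0.5,0,0.5],0],[[0,0,0],[1,0,1],0],[[0,0,0],[1,0,1.5],0],[[0,0,0],[1.5,0,2],0],[[0,0,0],[2,0,2.5],0]]'
```

```text
clock: 14.7
eef_pos: [0.5545, -0.0424, 0.0784]
ee_rot: [0.713, 0.701, -0.0, 0.0]
wrist_force: [-4.2, -4.7, 8.4]
finger_gap: -0.0002
grip_force: 4.4
```

```bash
python3 -m creep '[[[0,0,0],[0.5,0,0.5],0],[[0,0,0],[1,0,1],0],[[0,0,0],[1,0,1],0],[[0,0,0],[1,0,1],0],[[0,0,0],[1,0,1],0]]'; python3 -m creep '[[[0,0,0],[0,0,-10],0],[[0,0,0],[0,0,-20],0],[[0,0,0],[0,0,-35],0],[[0,0,0],[0,0,-35],0],[[0,0,0],[0,0,-35],0]]';python3 see.py
```

```text
clock: 15.2
eef_pos: [0.5544, -0.0415, 0.0774]
ee_rot: [0.713, 0.701, -0.0, 0.0]
wrist_force: [-4.3, -3.5, 7.3]
finger_gap: 0.0003
grip_force: 4.1
clock: 15.7
eef_pos: [0.5549, -0.0409, 0.1126]
ee_rot: [0.713, 0.701, 0.001, 0.001]
wrist_force: [0.3, 0.5, -0.8]
finger_gap: -0.0003
grip_force: 0.0
[array([0.5556, 0.0739, 0.083 ])]
blue [[0.4814, 0.2408], [0.6327, 0.241], [0.6294, 0.1384], [0.4783, 0.1403]]
white [[0.4798, 0.1379], [0.6303, 0.136], [0.6298, 0.1207], [0.4793, 0.1229]]
blue 1261.5 (30.560739517211914, 44.51237869262695)
white 161.5 (4.567501544952393, 44.34628677368164)
```

```bash
python3 -m creep '[[[0,0,0],[-2,0,6],0],[[0,0,0],[-2,0,12],0],[[0,0,0],[-2,0,16],0],[[0,0,0],[-2,0,19],0],[[0,0,0],[-2,0,22],0]]'; python3 -m creep '[[[0,0,0],[0.5,0,0.5],0],[[0,0,0],[0.5,0,1],0],[[0,0,0],[1,0,1.5],0],[[0,0,0],[1,0,2],0],[[0,0,0],[1.5,0,2.5],0]]'
```

```text
clock: 16.25
eef_pos: [0.5542, -0.0431, 0.0897]
ee_rot: [0.713, 0.701, -0.0, -0.0]
wrist_force: [-2.1, 0.3, 7.4]
finger_gap: 0.0002
grip_force: 3.8
clock: 16.75
eef_pos: [0.5543, -0.0425, 0.0885]
ee_rot: [0.713, 0.701, -0.001, 0.0]
wrist_force: [-4.5, -4.0, 7.7]
finger_gap: 0.0002
grip_force: 4.4
```

```bash
python3 -m creep '[[[0,0,0],[0.3,0,0.5],0],[[0,0,0],[0.6,0,1],0],[[0,0,0],[1,0,1.5],0],[[0,0,0],[1.2,0,2],0],[[0,0,0],[1.2,0,2],0]]'
```

```text
clock: 17.25
eef_pos: [0.5543, -0.0412, 0.0865]
ee_rot: [0.713, 0.701, -0.001, 0.0]
wrist_force: [-4.0, -3.3, 8.0]
finger_gap: -0.0001
grip_force: 4.4
```

```bash
python3 -m creep '[[[0,0,0],[0.3,0,0.5],0],[[0,0,0],[0.6,0,1],0],[[0,0,0],[1,0,1.5],0],[[0,0,0],[1.2,0,2],0],[[0,0,0],[1.2,0,2],0]]'; python3 see.py
```

```text
clock: 17.75
eef_pos: [0.5544, -0.0399, 0.0847]
ee_rot: [0.713, 0.701, -0.001, 0.0]
wrist_force: [-4.4, -2.2, 9.1]
finger_gap: -0.0
grip_force: 4.7
[array([0.5549, 0.0739, 0.083 ])]
blue [[0.4814, 0.2408], [0.6325, 0.241], [0.6292, 0.1412], [0.4784, 0.143]]
white [[0.4799, 0.1406], [0.6301, 0.1387], [0.6296, 0.1234], [0.4794, 0.1256]]
blue 1227.5 (29.730281829833984, 44.4293327331543)
white 157.5 (4.567501544952393, 44.26324462890625)
```

```bash
python3 -m creep '[[[0,0,0],[0.3,0,0.5],0],[[0,0,0],[0.6,0,1],0],[[0,0,0],[1,0,1.5],0],[[0,0,0],[1.2,0,2],0],[[0,0,0],[1.2,0,2],0]]'
```

```text
clock: 18.3
eef_pos: [0.5544, -0.0385, 0.0828]
ee_rot: [0.713, 0.701, -0.001, 0.0]
wrist_force: [-5.0, -2.9, 9.6]
finger_gap: -0.0002
grip_force: 5.0
```

```bash
python3 -m creep '[[[0,0,0],[0.3,0,0.5],0],[[0,0,0],[0.6,0,1],0],[[0,0,0],[1,0,1.5],0],[[0,0,0],[1.2,0,2],0],[[0,0,0],[1.2,0,2],0]]'
```

```text
clock: 18.8
eef_pos: [0.5545, -0.0371, 0.081]
ee_rot: [0.713, 0.701, -0.001, -0.0]
wrist_force: [-5.5, -1.9, 10.0]
finger_gap: -0.0
grip_force: 5.3
```

```bash
python3 -m creep '[[[0,0,0],[0.3,0,0.5],0],[[0,0,0],[0.6,0,1],0],[[0,0,0],[1,0,1.5],0],[[0,0,0],[1.2,0,2],0],[[0,0,0],[1.2,0,2],0]]'; python3 see.py
```

```text
clock: 19.3
eef_pos: [0.5545, -0.0356, 0.079]
ee_rot: [0.713, 0.701, -0.0, -0.0]
wrist_force: [-5.9, 0.1, 10.4]
finger_gap: -0.0002
grip_force: 5.6
[array([0.5535, 0.0803, 0.083 ])]
blue [[0.4814, 0.2408], [0.6322, 0.241], [0.6291, 0.1448], [0.4785, 0.1466]]
white [[0.48, 0.1442], [0.6299, 0.1424], [0.6294, 0.1271], [0.4795, 0.1292]]
blue 1180.5 (28.650693893432617, 44.34628677368164)
white 158.5 (4.567501544952393, 44.18020248413086)
```

```bash
python3 -m creep '[[[0,0,0],[0.3,0,0.5],0],[[0,0,0],[0.6,0,1],0],[[0,0,0],[0.8,0,1.5],0],[[0,0,0],[1,0,2],0],[[0,0,0],[1,0,2],0]]'; python3 -m creep '[[[0,0,0],[0,0,-10],0],[[0,0,0],[0,0,-20],0],[[0,0,0],[-1,0,-35],0],[[0,0,0],[-1,0,-35],0],[[0,0,0],[-1,0,-35],0]]';python3 see.py
```

```text
clock: 19.85
eef_pos: [0.5545, -0.0342, 0.0772]
ee_rot: [0.713, 0.701, -0.0, -0.001]
wrist_force: [-6.2, 1.0, 11.6]
finger_gap: -0.0
grip_force: 5.8
clock: 20.35
eef_pos: [0.5548, -0.0356, 0.1109]
ee_rot: [0.713, 0.701, 0.0, 0.0]
wrist_force: [0.0, -0.1, -0.3]
finger_gap: -0.0004
grip_force: 0.0
[array([0.5551, 0.082 , 0.083 ])]
blue [[0.4815, 0.241], [0.6325, 0.2405], [0.6291, 0.1457], [0.4782, 0.148]]
white [[0.4825, 0.1452], [0.6299, 0.1435], [0.6294, 0.1282], [0.4821, 0.1302]]
blue 1162.0 (28.241252899169922, 44.44099044799805)
white 157.5 (4.567501544952393, 43.43279266357422)
```

```bash
python3 -m creep '[[[0,0,0],[-1,0,6],0],[[0,0,0],[-1,0,12],0],[[0,0,0],[-1,0,16],0],[[0,0,0],[-1,0,19],0],[[0,0,0],[-1,0,21],0]]'
```

```text
clock: 20.9
eef_pos: [0.5544, -0.0365, 0.0897]
ee_rot: [0.713, 0.701, -0.0, -0.0]
wrist_force: [-3.0, 0.5, 9.6]
finger_gap: 0.0
grip_force: 4.7
```

```bash
python3 -m creep '[[[0,0,0],[0,0,0.5],0],[[0,0,0],[0.2,0,1],0],[[0,0,0],[0.5,0,1.5],0],[[0,0,0],[0.7,0,2],0],[[0,0,0],[0.7,0,2],0]]'
```

```text
clock: 21.4
eef_pos: [0.5545, -0.0361, 0.0887]
ee_rot: [0.713, 0.701, -0.0, -0.0]
wrist_force: [-4.0, -0.8, 9.5]
finger_gap: -0.0001
grip_force: 4.9
```

```bash
python3 -m creep '[[[0,0,0],[0.2,0,0.4],0],[[0,0,0],[0.4,0,0.8],0],[[0,0,0],[0.7,0,1.2],0],[[0,0,0],[0.9,0,1.5],0],[[0,0,0],[0.9,0,1.5],0]]'
```

```text
clock: 21.9
eef_pos: [0.5545, -0.0351, 0.0873]
ee_rot: [0.713, 0.701, -0.0, -0.0]
wrist_force: [-4.7, -0.8, 9.4]
finger_gap: -0.0001
grip_force: 5.1
```

```bash
python3 -m creep '[[[0,0,0],[0.2,0,0.3],0],[[0,0,0],[0.4,0,0.6],0],[[0,0,0],[0.6,0,0.9],0],[[0,0,0],[0.6,0,1],0],[[0,0,0],[0.6,0,1],0]]'; python3 see.py | tail -2
```

```text
clock: 22.4
eef_pos: [0.5545, -0.0345, 0.0863]
ee_rot: [0.713, 0.701, -0.0, -0.0]
wrist_force: [-5.5, -1.2, 10.6]
finger_gap: -0.0005
grip_force: 5.2
blue 1145.5 (27.75537109375, 44.32319641113281)
white 156.5 (4.640129089355469, 43.44071578979492)
```

```bash
python3 -m creep '[[[0,0,0],[0.2,0,0.3],0],[[0,0,0],[0.4,0,0.6],0],[[0,0,0],[0.6,0,0.9],0],[[0,0,0],[0.6,0,1],0],[[0,0,0],[0.6,0,1],0]]'
```

```text
clock: 22.95
eef_pos: [0.5545, -0.0338, 0.0853]
ee_rot: [0.713, 0.701, -0.0, -0.0]
wrist_force: [-4.4, -0.7, 10.8]
finger_gap: -0.0003
grip_force: 5.3
```

```bash
python3 -m creep '[[[0,0,0],[0.2,0,0.3],0],[[0,0,0],[0.4,0,0.6],0],[[0,0,0],[0.6,0,0.9],0],[[0,0,0],[0.6,0,1],0],[[0,0,0],[0.6,0,1],0]]'
```

```text
clock: 23.45
eef_pos: [0.5546, -0.0333, 0.0845]
ee_rot: [0.713, 0.701, -0.0, -0.0]
wrist_force: [-5.5, -0.3, 11.6]
finger_gap: -0.0004
grip_force: 5.7
```

```bash
python3 -m creep '[[[0,0,0],[0.1,0,0.2],0],[[0,0,0],[0.2,0,0.4],0],[[0,0,0],[0.4,0,0.6],0],[[0,0,0],[0.5,0,0.8],0],[[0,0,0],[0.5,0,0.8],0]]'; python3 see.py | tail -2
```

```text
clock: 23.95
eef_pos: [0.5546, -0.0331, 0.084]
ee_rot: [0.713, 0.701, -0.001, -0.0]
wrist_force: [-5.7, -1.7, 12.9]
finger_gap: -0.0002
grip_force: 6.4
blue 1128.0 (27.488054275512695, 44.263248443603516)
white 158.5 (4.567501544952393, 43.43279266357422)
```

```bash
python3 -m creep '[[[0,0,0],[0.1,0,0.2],0],[[0,0,0],[0.2,0,0.4],0],[[0,0,0],[0.3,0,0.6],0],[[0,0,0],[0.3,0,0.6],0],[[0,0,0],[0.3,0,0.6],0]]'
```

```text
clock: 24.5
eef_pos: [0.5546, -0.033, 0.0836]
ee_rot: [0.713, 0.701, -0.001, 0.0]
wrist_force: [-6.9, -1.1, 13.2]
finger_gap: -0.0002
grip_force: 6.9
```

```bash
python3 -m creep '[[[0,0,0],[0.1,0,0.2],0],[[0,0,0],[0.2,0,0.4],0],[[0,0,0],[0.3,0,0.6],0],[[0,0,0],[0.3,0,0.6],0],[[0,0,0],[0.3,0,0.6],0]]'; python3 see.py | tail -2
```

```text
clock: 25.0
eef_pos: [0.5546, -0.0328, 0.0832]
ee_rot: [0.713, 0.701, -0.001, 0.0]
wrist_force: [-7.4, -1.5, 15.0]
finger_gap: -0.0
grip_force: 7.4
blue 1128.0 (27.418272018432617, 44.3110466003418)
white 157.5 (4.567501544952393, 43.43279266357422)
```

The force is climbing while the strip has stopped moving. One more small step to confirm.

```bash
python3 -m creep '[[[0,0,0],[0.1,0,0.2],0],[[0,0,0],[0.2,0,0.4],0],[[0,0,0],[0.3,0,0.6],0],[[0,0,0],[0.3,0,0.6],0],[[0,0,0],[0.3,0,0.6],0]]';  python3 see.py
```

```text
clock: 25.55
eef_pos: [0.5547, -0.0327, 0.0828]
ee_rot: [0.713, 0.701, -0.001, 0.0]
wrist_force: [-7.8, -2.0, 15.5]
finger_gap: -0.0001
grip_force: 7.9
[array([0.5535, 0.0819, 0.083 ])]
blue [[0.4814, 0.2408], [0.6319, 0.2409], [0.6289, 0.149], [0.4786, 0.1506]]
white [[0.4823, 0.148], [0.6297, 0.1463], [0.6292, 0.131], [0.4819, 0.133]]
blue 1128.0 (27.405012130737305, 44.263248443603516)
white 157.5 (4.567501544952393, 43.43279266357422)
```

The strip is seated: the blue width has shrunk by about 11.6 mm, the strip is not moving, and the force is rising. I let up and move over the release lever.

```bash
python3 -m creep '[[[0,0,0],[0,0,-10],0],[[0,0,0],[0,0,-22],0],[[0,0,0],[0,0,-35],0],[[0,0,0],[0,0,-50],0],[[0,0,0],[0,0,-60],0]]';python3 see.py; python3 -m creep '[[[0,0,0],[0,0,0],0],[[0,0,0],[30,0,0],0],[[0,0,0],[60,0,0],0],[[0,0,0],[90,0,0],0],[[0,0,0],[110,0,0],0]]'; python3 - <<'E'
from m import *
s=snap('scene'); m=masks(s)
for c in blobs(m['red'],(250,160,400,315)): 
    x,y,w,h=cv2.boundingRect(c); print(cv2.contourArea(c),(x,y,w,h),[np.round(onplane(s,*p,.083)[:2],4).tolist() for p in cv2.boxPoints(cv2.minAreaRect(c))])
a=cv2.resize(s['frame'][150:310,260:420],None,fx=3.5,fy=3.5,interpolation=cv2.INTER_CUBIC)
cv2.imwrite('pics/a3.png',a[:,:,::-1])
E
```

```text
clock: 26.1
eef_pos: [0.5551, -0.0317, 0.142]
ee_rot: [0.713, 0.701, 0.001, 0.001]
wrist_force: [0.1, -0.8, -0.2]
finger_gap: 0.0003
grip_force: 0.0
[array([0.555 , 0.0804, 0.083 ])]
blue [[0.4815, 0.241], [0.6321, 0.2405], [0.6287, 0.1485], [0.4783, 0.1507]]
white [[0.4823, 0.148], [0.6297, 0.1463], [0.6292, 0.131], [0.4819, 0.133]]
blue 1129.0 (27.418272018432617, 44.3110466003418)
white 158.5 (4.567501544952393, 43.43279266357422)
clock: 26.65
eef_pos: [0.5557, 0.0799, 0.1391]
ee_rot: [0.713, 0.701, -0.001, -0.001]
wrist_force: [-0.1, 0.1, -0.4]
finger_gap: -0.0001
grip_force: 0.0
104.5 (320, 223, 17, 12) [[0.5738, 0.0683], [0.5352, 0.0815], [0.5484, 0.1103], [0.5864, 0.0972]]
```

View pics/a3.png

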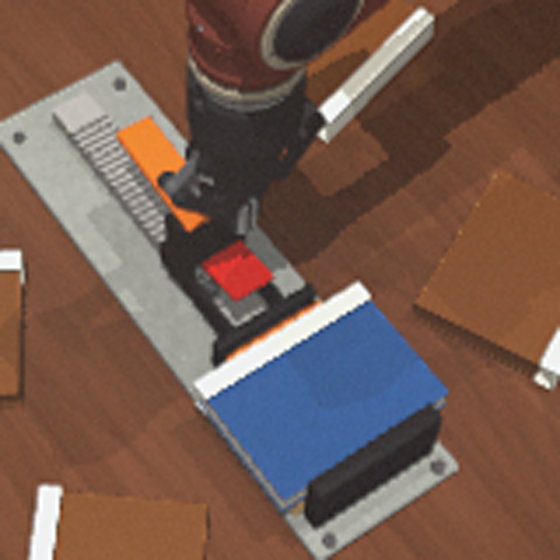

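The crop shows the fingertips around px (330,212), above the rear half of the red pad (328,228), with the jaw against the strip. I press down now.

```bash
python3 -m creep '[[[0,0,0],[1,0,15],0],[[0,0,0],[1,0,30],0],[[0,0,0],[1,0,44],0],[[0,0,0],[1,0,50],0],[[0,0,0],[1,0,50],0]]'; python3 -m creep '[[[0,0,0],[0,0,1.5],0],[[0,0,0],[0,0,3],0],[[0,0,0],[0,0,4.5],0],[[0,0,0],[0,0,6],0],[[0,0,0],[0,0,7.5],0]]'
```

```text
clock: 27.2
eef_pos: [0.5552, 0.0786, 0.0879]
ee_rot: [0.714, 0.7, -0.001, -0.001]
wrist_force: [0.3, -0.3, -0.5]
finger_gap: -0.0002
grip_force: 0.0
clock: 27.7
eef_pos: [0.5567, 0.0793, 0.0829]
ee_rot: [0.713, 0.701, 0.0, 0.0]
wrist_force: [0.1, 0.2, 3.0]
finger_gap: 0.0001
grip_force: 0.9
```

```bash
python3 -m creep '[[[0,0,0],[0,0,1],0],[[0,0,0],[0,0,2],0],[[0,0,0],[0,0,3],0],[[0,0,0],[0,0,4],0],[[0,0,0],[0,0,4],0]]'
```

```text
clock: 28.2
eef_pos: [0.5573, 0.0798, 0.0796]
ee_rot: [0.713, 0.701, 0.001, 0.0]
wrist_force: [-0.1, 3.2, 3.8]
finger_gap: 0.0
grip_force: 1.6
```

```bash
python3 -m creep '[[[0,0,0],[0,0,1],0],[[0,0,0],[0,0,2],0],[[0,0,0],[0,0,3],0],[[0,0,0],[0,0,4],0],[[0,0,0],[0,0,4],0]]'
```

```text
clock: 28.7
eef_pos: [0.5573, 0.0793, 0.0755]
ee_rot: [0.713, 0.701, 0.001, 0.001]
wrist_force: [-0.3, 3.1, 6.9]
finger_gap: 0.0003
grip_force: 3.3
```

```bash
python3 -m creep '[[[0,0,0],[0,0,0.5],0],[[0,0,0],[0,0,1],0],[[0,0,0],[0,0,1.5],0],[[0,0,0],[0,0,2],0],[[0,0,0],[0,0,2],0]]'
```

```text
clock: 29.2
eef_pos: [0.5574, 0.0793, 0.0737]
ee_rot: [0.713, 0.701, 0.001, 0.001]
wrist_force: [-1.1, 2.9, 8.1]
finger_gap: 0.0002
grip_force: 3.8
```

```bash
python3 -m creep '[[[0,0,0],[-2,0,0.5],0],[[0,0,0],[-4,0,1],0],[[0,0,0],[-6,0,1],0],[[0,0,0],[-9,0,1],0],[[0,0,0],[-12,0,1],0]]'
```

```text
clock: 29.7
eef_pos: [0.5572, 0.0673, 0.0729]
ee_rot: [0.713, 0.701, 0.001, 0.001]
wrist_force: [-0.1, 3.3, 8.2]
finger_gap: -0.0002
grip_force: 4.1
```

```bash
python3 -m creep '[[[0,0,0],[-3,0,0],0],[[0,0,0],[-6,0,0],0],[[0,0,0],[-9,0,0],0],[[0,0,0],[-12,0,0],0],[[0,0,0],[-15,0,0],0]]'
```

```text
clock: 30.2
eef_pos: [0.557, 0.0522, 0.0729]
ee_rot: [0.713, 0.701, 0.001, 0.001]
wrist_force: [-0.1, 3.0, 9.3]
finger_gap: -0.0001
grip_force: 4.1
```

```bash
python3 -m creep '[[[0,0,0],[-4,0,0],0],[[0,0,0],[-8,0,0],0],[[0,0,0],[-12,0,0],0],[[0,0,0],[-16,0,0],0],[[0,0,0],[-20,0,0],0]]'; python3 see.py
```

```text
clock: 30.7
eef_pos: [0.5566, 0.0322, 0.0729]
ee_rot: [0.713, 0.701, 0.001, 0.001]
wrist_force: [-0.6, 3.3, 8.5]
finger_gap: 0.0
grip_force: 4.1
[]
blue [[0.4815, 0.2407], [0.6321, 0.2401], [0.6287, 0.1486], [0.4782, 0.151]]
white [[0.4823, 0.148], [0.6297, 0.1463], [0.6292, 0.131], [0.4819, 0.133]]
blue 1125.0 (27.247081756591797, 44.32777786254883)
white 157.5 (4.567501544952393, 43.43279266357422)
```

```bash
python3 -m creep '[[[0,0,0],[-3,0,0],0],[[0,0,0],[-6,0,0],0],[[0,0,0],[-9,0,0],0],[[0,0,0],[-12,0,0],0],[[0,0,0],[-15,0,0],0]]'
```

```text
clock: 31.25
eef_pos: [0.5564, 0.0172, 0.0729]
ee_rot: [0.713, 0.701, 0.001, 0.001]
wrist_force: [-0.5, 3.3, 7.2]
finger_gap: 0.0001
grip_force: 4.1
```

Going slower now, watching for the side-force jump at the stop.

```bash
python3 -m creep '[[[0,0,0],[-2,0,0],0],[[0,0,0],[-4,0,0],0],[[0,0,0],[-6,0,0],0],[[0,0,0],[-8,0,0],0],[[0,0,0],[-10,0,0],0]]'
```

```text
clock: 31.75
eef_pos: [0.5569, 0.0112, 0.0759]
ee_rot: [0.714, 0.701, 0.004, -0.002]
wrist_force: [-7.4, 21.2, 26.0]
finger_gap: -0.0
grip_force: 13.0
```

```bash
python3 -m creep '[[[0,0,0],[-1,0,0],0],[[0,0,0],[-2,0,0],0],[[0,0,0],[-3,0,0],0],[[0,0,0],[-4,0,0],0],[[0,0,0],[-5,0,0],0]]'
```

```text
clock: 32.25
eef_pos: [0.5578, 0.0069, 0.0767]
ee_rot: [0.714, 0.701, 0.005, -0.002]
wrist_force: [-5.5, 20.8, 25.5]
finger_gap: 0.0001
grip_force: 12.4
```

```bash
python3 -m creep '[[[0,0,0],[-1,0,0],0],[[0,0,0],[-2,0,0],0],[[0,0,0],[-3,0,0],0],[[0,0,0],[-4,0,0],0],[[0,0,0],[-4,0,0],0]]'
```

```text
clock: 32.75
eef_pos: [0.5586, 0.0025, 0.0775]
ee_rot: [0.713, 0.701, 0.006, -0.001]
wrist_force: [-5.1, 18.2, 25.9]
finger_gap: 0.0002
grip_force: 12.1
```

The carriage hit something, most likely the rear stop, and the finger is sliding over the lever. I lift off and check.

```bash
python3 -m creep '[[[0,0,0],[3,0,-2],0],[[0,0,0],[6,0,-6],0],[[0,0,0],[8,0,-15],0],[[0,0,0],[8,0,-40],0],[[0,0,0],[8,0,-75],0]]'; python3 -m creep '[[[0,0,0],[0,0,-40],0],[[0,0,0],[-40,0,-60],0],[[0,0,0],[-80,0,-100],0],[[0,0,0],[-120,0,-140],0],[[0,0,0],[-160,0,-140],0]]'; python3 see.py;  python3 - <<'E'
from m import *
s=snap('scene'); m=masks(s)
for c in blobs(m['red'],(250,160,400,315)): print(cv2.contourArea(c),[np.round(onplane(s,*p,.083)[:2],4).tolist() for p in cv2.boxPoints(cv2.minAreaRect(c))])
a=cv2.resize(s['frame'][150:310,240:400],None,fx=3.5,fy=3.5,interpolation=cv2.INTER_CUBIC)
cv2.imwrite('pics/a4.png',a[:,:,::-1])
E
```

```text
clock: 33.25
eef_pos: [0.5523, 0.006, 0.1438]
ee_rot: [0.713, 0.701, -0.003, -0.003]
wrist_force: [0.8, 0.3, 0.6]
finger_gap: -0.0002
grip_force: 0.0
clock: 33.75
eef_pos: [0.5531, -0.155, 0.2911]
ee_rot: [0.713, 0.701, 0.001, 0.003]
wrist_force: [0.4, -0.3, -0.0]
finger_gap: 0.0003
grip_force: 0.0
[array([0.5539, 0.0115, 0.083 ])]
blue [[0.4815, 0.241], [0.6321, 0.2405], [0.6287, 0.1485], [0.4783, 0.1507]]
white [[0.4823, 0.148], [0.6297, 0.1463], [0.6292, 0.131], [0.4819, 0.133]]
blue 1129.0 (27.418272018432617, 44.3110466003418)
white 159.5 (4.567501544952393, 43.43279266357422)
137.0 [[0.577, -0.0045], [0.5448, -0.0135], [0.5414, 0.0321], [0.5731, 0.0404]]
```

View pics/a4.png

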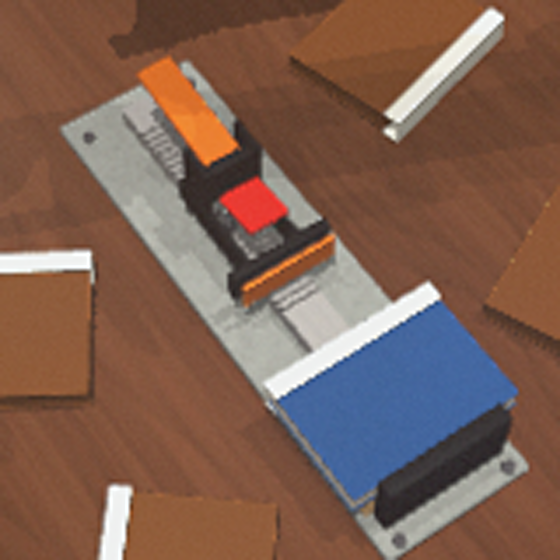

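The crop shows the jaw well back, with the red pad at (255,203), and the lever and trigger up. The report is in place. I check the carriage value against the plate ends.

```bash
python3 - <<'E'
from m import *
for n in('top','scene'):
    s=snap(n); g=cv2.GaussianBlur(s['frame'],(3,3),0).astype(float); sat=g.max(2)-g.min(2)
    def prof(xo,y0,y1,z,f):
        ys=np.arange(y0,y1,.0005); p=np.array([proj(s,[.5525+.015*(y-.0)+xo,y,z]) for y in ys],np.float32)
        v=cv2.remap(f.astype(np.float32),p[None,:,0],p[None,:,1],cv2.INTER_LINEAR)[0]; d=np.gradient(cv2.GaussianBlur(v[None],(1,9),0)[0] if 0 else np.convolve(v,np.ones(9)/9,'same'))[8:-8]
        i=np.argmax(abs(d)); return round(float(ys[8+i]),4),round(float(d[i]),1)
    print(n,'rear',[prof(x,-.22,-.15,.01,sat) for x in(-.05,-.03,.03,.05)],'front',[prof(x,.255,.31,.01,sat) for x in(-.05,-.03,0,.03,.05)])
    rg=g[...,0]-g[...,1]
    print('red rear/front',[ (prof(x,-.03,.012,.083,rg),prof(x,.014,.06,.083,rg)) for x in(-.01,0,.01)])
    print('trig rear',[prof(x,-.16,-.1,.114,g[...,0]-g[...,2]) for x in(-.006,0,.006)])
    c=max(blobs(masks(s)['red'],(230,160,400,315)),key=cv2.contourArea);M=cv2.moments(c); print('red c',onplane(s,M['m10']/M['m00'],M['m01']/M['m00'],.083))
E
```

```text
top rear [(-0.2045, 0.9), (-0.211, 0.9), (-0.208, 2.1), (-0.216, -2.3)] front [(0.2765, 4.7), (0.277, 4.3), (0.276, 3.6), (0.2755, 4.1), (0.275, 4.6)]
red rear/front [((-0.011, 11.8), (0.033, -12.4)), ((-0.0105, 12.6), (0.0335, -13.1)), ((-0.01, 12.5), (0.033, -11.9))]
trig rear [(-0.1065, -1.1), (-0.1085, -1.4), (-0.1045, 2.1)]
red c [0.55378744 0.01139547 0.083     ]
scene rear [(-0.182, -3.2), (-0.1955, 5.9), (-0.183, -3.3), (-0.183, -3.0)] front [(0.28, 4.7), (0.2795, 4.7), (0.279, 4.6), (0.2785, 4.5), (0.278, 5.0)]
red rear/front [((-0.007, 6.1), (0.0345, -9.8)), ((-0.007, 10.8), (0.035, -11.1)), ((-0.0065, 10.9), (0.035, -10.9))]
trig rear [(-0.1225, 4.2), (-0.1215, 7.2), (-0.1215, 7.0)]
red c [0.55967676 0.01383752 0.083     ]
```

By these estimates the carriage is about 4–5 mm forward, probably dragged by my sideways lift-off. I'll press the lever again, push gently to the stop, and lift straight up.

```bash
python3 -m creep '[[[0,0,0],[40,2,0],0],[[0,0,0],[80,2,20],0],[[0,0,0],[120,2,60],0],[[0,0,0],[150,2,100],0],[[0,0,0],[165,2,145],0]]'; python3 -m creep '[[[0,0,0],[0,0,20],0],[[0,0,0],[0,0,40],0],[[0,0,0],[0,0,50],0],[[0,0,0],[0,0,50],0],[[0,0,0],[0,0,50],0]]'; python3 go.py .556 .011 .083 89.1
```

```text
clock: 34.45
eef_pos: [0.5565, 0.0136, 0.1435]
ee_rot: [0.712, 0.702, 0.0, -0.0]
wrist_force: [-0.1, -0.4, -0.2]
finger_gap: -0.0001
grip_force: 0.0
clock: 34.95
eef_pos: [0.5573, 0.0104, 0.0954]
ee_rot: [0.713, 0.701, 0.0, 0.0]
wrist_force: [-0.0, 0.5, 0.7]
finger_gap: 0.0003
grip_force: 0.0
t 34.95 pos [557.3  10.4  95.4] F [-0.   0.5  0.7] turn [ 0.   0.  -0.1] shift [ 0.5 -1.3 12.4]
```

```bash
python3 -m creep '[[[0,0,0],[0,-1,5],0],[[0,0,0],[0,-1,10],0],[[0,0,0],[0,-1,14],0],[[0,0,0],[0,-1,18],0],[[0,0,0],[0,-1,21.5],0]]';python3 -m creep '[[[0,0,0],[0,0,0.5],0],[[0,0,0],[0,0,1],0],[[0,0,0],[0,0,1],0],[[0,0,0],[-1,0,1],0],[[0,0,0],[-2,0,1],0]]'
```

```text
clock: 35.45
eef_pos: [0.5574, 0.0121, 0.0755]
ee_rot: [0.714, 0.7, 0.002, -0.001]
wrist_force: [-4.6, 12.2, 16.9]
finger_gap: 0.0001
grip_force: 9.2
clock: 35.95
eef_pos: [0.5575, 0.0113, 0.076]
ee_rot: [0.714, 0.701, 0.003, -0.002]
wrist_force: [-5.1, 14.0, 18.8]
finger_gap: -0.0001
grip_force: 9.3
```

```bash
python3 -m creep '[[[0,0,0],[-0.5,0,0],0],[[0,0,0],[-1,0,0],0],[[0,0,0],[-1.5,0,0],0],[[0,0,0],[-2,0,0],0],[[0,0,0],[-2,0,0],0]]'
```

```text
clock: 36.45
eef_pos: [0.5581, 0.0095, 0.0764]
ee_rot: [0.713, 0.701, 0.004, -0.001]
wrist_force: [-5.3, 11.9, 17.2]
finger_gap: 0.0
grip_force: 8.3
```

```bash
cat > jaw.py <<'E'
from m import *
for n in('top','scene'):
    s=snap(n); g=s['frame'].astype(float); f=(g[...,0]-g[...,2])
    for xo in(-.03,-.02,.02,.03):
        ys=np.arange(.035,.085,.002); p=np.array([proj(s,[.5535+xo,y,.062]) for y in ys],np.float32)
        v=cv2.remap(f.astype(np.float32),p[None,:,0],p[None,:,1],cv2.INTER_LINEAR)[0]; print(n,xo,dict(zip((ys*1000).round().astype(int).tolist(),v.astype(int).tolist())))
E
python3 jaw.py
```

```text
top -0.03 {35: 69, 37: 72, 39: 73, 41: 74, 43: 75, 45: 73, 47: 71, 49: 67, 51: 66, 53: 65, 55: 66, 57: 66, 59: 65, 61: 65, 63: 64, 65: 59, 67: 57, 69: 55, 71: 46, 73: 37, 75: 32, 77: 46, 79: 75, 81: 80, 83: 81}
top -0.02 {35: 70, 37: 72, 39: 73, 41: 73, 43: 72, 45: 73, 47: 74, 49: 74, 51: 75, 53: 75, 55: 75, 57: 74, 59: 72, 61: 71, 63: 71, 65: 71, 67: 71, 69: 70, 71: 57, 73: 34, 75: 63, 77: 88, 79: 84, 81: 82, 83: 80}
top 0.02 {35: 2, 37: 0, 39: -2, 41: -4, 43: -5, 45: -3, 47: -2, 49: -2, 51: -4, 53: 2, 55: 24, 57: 87, 59: 166, 61: 95, 63: 43, 65: 19, 67: 17, 69: 24, 71: 57, 73: 75, 75: 73, 77: 72, 79: 74, 81: 74, 83: 75}
top 0.03 {35: 27, 37: 25, 39: 21, 41: 13, 43: 4, 45: 0, 47: -2, 49: -3, 51: -8, 53: -9, 55: 60, 57: 120, 59: 155, 61: 119, 63: 60, 65: 31, 67: 28, 69: 63, 71: 74, 73: 74, 75: 75, 77: 75, 79: 73, 81: 73, 83: 75}
scene -0.03 {35: 6, 37: 5, 39: 6, 41: 6, 43: 6, 45: 5, 47: 5, 49: 5, 51: 4, 53: 1, 55: 13, 57: 53, 59: 132, 61: 191, 63: 146, 65: 98, 67: 83, 69: 62, 71: 37, 73: 10, 75: 4, 77: 6, 79: 6, 81: 6, 83: 8}
scene -0.02 {35: 3, 37: 6, 39: 6, 41: 4, 43: 4, 45: 6, 47: 8, 49: 7, 51: 6, 53: 3, 55: 10, 57: 44, 59: 113, 61: 181, 63: 154, 65: 104, 67: 97, 69: 99, 71: 94, 73: 83, 75: 42, 77: 7, 79: 3, 81: 6, 83: 7}
scene 0.02 {35: 14, 37: 6, 39: 5, 41: 5, 43: 7, 45: 7, 47: 6, 49: 6, 51: 6, 53: 6, 55: 18, 57: 66, 59: 142, 61: 168, 63: 122, 65: 95, 67: 94, 69: 98, 71: 98, 73: 68, 75: 28, 77: 11, 79: 8, 81: 9, 83: 7}
scene 0.03 {35: 5, 37: 5, 39: 5, 41: 5, 43: 5, 45: 6, 47: 5, 49: 5, 51: 4, 53: 3, 55: 18, 57: 58, 59: 132, 61: 159, 63: 106, 65: 90, 67: 96, 69: 95, 71: 87, 73: 54, 75: 7, 77: 4, 79: 9, 81: 10, 83: 8}
```

Measured from the plate the carriage sits at about 5 mm. Measured from the report edge against the fixed jaw it is at about 0. I lift straight up and check the fixed-jaw face directly.

```bash
python3 -m creep '[[[0,0,0],[0,0,-4],0],[[0,0,0],[0,0,-12],0],[[0,0,0],[0,0,-30],0],[[0,0,0],[0,0,-60],0],[[0,0,0],[0,0,-100],0]]'; python3 -m creep '[[[0,0,0],[-40,0,-30],0],[[0,0,0],[-80,0,-60],0],[[0,0,0],[-120,0,-100],0],[[0,0,0],[-150,0,-110],0],[[0,0,0],[-150,0,-110],0]]'
python3 - <<'E'
from m import *
for n in('top','scene'):
    s=snap(n); g=s['frame'].astype(float).max(2)
    for xo in(-.04,-.02,0,.02):
        ys=np.arange(.222,.285,.002); p=np.array([proj(s,[.556+xo,y,.068]) for y in ys],np.float32)
        v=cv2.remap(g.astype(np.float32),p[None,:,0],p[None,:,1],cv2.INTER_LINEAR)[0]; print(n,xo,dict(zip((ys*1000).round().astype(int).tolist(),v.astype(int).tolist())))
    c=max(blobs(masks(s)['red'],(230,160,400,315)),key=cv2.contourArea);M=cv2.moments(c); print('red c',onplane(s,M['m10']/M['m00'],M['m01']/M['m00'],.083))
E
python3 jaw.py | grep 0.02
```

```text
clock: 37.05
eef_pos: [0.5542, 0.0059, 0.1708]
ee_rot: [0.714, 0.701, -0.002, -0.002]
wrist_force: [0.8, -0.4, 0.2]
finger_gap: 0.0002
grip_force: 0.0
clock: 37.55
eef_pos: [0.5543, -0.1483, 0.2861]
ee_rot: [0.715, 0.699, 0.0, 0.003]
wrist_force: [0.5, 0.1, -0.1]
finger_gap: -0.0003
grip_force: 0.0
top -0.04 {222: 183, 224: 183, 226: 181, 228: 180, 230: 180, 232: 181, 234: 184, 236: 190, 238: 141, 240: 64, 242: 45, 244: 38, 246: 48, 248: 49, 250: 47, 252: 46, 254: 53, 256: 69, 258: 128, 260: 184, 262: 193, 264: 171, 266: 119, 268: 106, 270: 103, 272: 106, 274: 108, 276: 110, 278: 107, 280: 106, 282: 106, 284: 105}
top -0.02 {222: 183, 224: 182, 226: 182, 228: 182, 230: 180, 232: 178, 234: 181, 236: 162, 238: 119, 240: 63, 242: 24, 244: 38, 246: 45, 248: 46, 250: 48, 252: 45, 254: 35, 256: 86, 258: 174, 260: 187, 262: 183, 264: 151, 266: 125, 268: 104, 270: 102, 272: 101, 274: 105, 276: 104, 278: 102, 280: 102, 282: 101, 284: 99}
top 0 {222: 179, 224: 179, 226: 180, 228: 180, 230: 180, 232: 177, 234: 179, 236: 189, 238: 136, 240: 62, 242: 48, 244: 40, 246: 42, 248: 42, 250: 42, 252: 4
[... 1955 characters left out ...]
 117, 63: 32, 65: 7, 67: -1, 69: 0, 71: 0, 73: 0, 75: 0, 77: 0, 79: 0, 81: 0, 83: 0}
top 0.02 {35: 44, 37: 11, 39: -4, 41: -3, 43: -2, 45: -2, 47: -3, 49: -4, 51: -5, 53: 1, 55: 24, 57: 88, 59: 168, 61: 73, 63: 11, 65: -3, 67: -7, 69: -5, 71: -4, 73: -4, 75: -3, 77: -2, 79: -2, 81: -3, 83: -4}
scene -0.02 {35: 9, 37: 8, 39: 8, 41: 7, 43: 5, 45: 5, 47: 5, 49: 6, 51: 6, 53: 5, 55: 14, 57: 51, 59: 119, 61: 183, 63: 153, 65: 103, 67: 96, 69: 97, 71: 94, 73: 84, 75: 44, 77: 8, 79: 4, 81: 6, 83: 6}
scene 0.02 {35: 8, 37: 9, 39: 8, 41: 9, 43: 7, 45: 7, 47: 6, 49: 6, 51: 6, 53: 6, 55: 22, 57: 70, 59: 146, 61: 170, 63: 120, 65: 96, 67: 94, 69: 97, 71: 97, 73: 69, 75: 31, 77: 12, 79: 9, 81: 10, 83: 8}
```

Measured face to face, pad to fixed jaw, the carriage is within about 0–3 mm of its stop. The second push met solid resistance and did not move it. The levers are up, the strip is home and the arm is clear, so I hand in.

```bash
python3 -c "
from bench import arm; print(arm.sign_off())"
```

```text
the job is handed in; nothing more can be done
None
```

The job is handed in, with no verdict returned: by my measurements the strip is seated (about 11.6 mm of travel), the jaw is within about 3 mm of its rear stop and the report is still in the clamp, though total force on the clamp reached an estimated 34 N (limit 35 N) when the jaw hit its rear stop.

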